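# Rub down a furnace hearth plate

## Robot

A 6-joint arm with a two-finger parallel gripper is mounted at the origin on the work surface. World frame = base frame: x ahead of the robot, y to its left, z up, the work surface at z = 0. Lengths are in mm, angles in rad, forces in N, time in s.
With the tool pointing down it reaches from about 325 to 925 mm from the base axis. Payload 3.1 kg.
Tool frame: the origin (TCP) lies at the very end of the fingers, on their centre line; the grasp point (between the pads) lies 19 mm behind it (arm.pinch_z is the distance from the TCP to the grasp point, in mm); z points along the fingers, y is the direction in which the jaws open and shut (so a half turn about z gives the same grasp; the last joint's range is limited). The gripper opens to 85 mm and grips with 20 to 120 N. Pads are 22 mm wide; open, the fingers measure 114 mm over their backs; the gripper's body (76 mm by 85 mm) begins 54 mm behind the grasp point. The pads swing forward as they close: fully open they stand 13 mm farther back than shut.
Start: joints at [1.133, 0.217, 1.613, -0, 1.311, -0.112], TCP at [200.023, 592.14, 231.3] pointing down, gripper open.
Joint ranges: [-2.75, 2.75], [-0.78, 2.1], [0.31, 2.55], [-1.13, 4.27], [0.13, 2.63], [-2.58, 2.58]. Speed limits (rad/s): [2.79, 2.79, 3.14, 3.14, 3.14, 3.14].

## Interface

Orientations are given as a 3x3 rotation matrix whose columns are the frame's x, y, z axes.
In Python, from rig import get_obs, read_camera, get_calibration, ticket, recognise, arm gives the robot as it stands.
- The arm moves only by the tool arm_command, never from a script. Its argument "moves" is a list of rows, each a list of 4 numbers: the shift along the tool's x, y, z in mm, then the turn about the tool's z in degrees. In form: [[tx, ty, tz, roll], ...]. A call has 1 to 8 rows; each row shifts and turns the pose as measured when the row begins, along the tool's axes as they then stand; what a row does not reach is not made up. A row lasts 1/8 s, in which the tool goes at most 62.5 mm and 10.7 degrees, less where a joint would pass 70% of its speed; a pose out of reach is approached as far as the arm can. A call with a gripper value outside its range is refused whole. "gripper" is the opening, from -1 (shut) to 1 (fully open), so that 0 is half open, set as the call begins (left out, the last holds). The fingers move at their own pace and stop on an object; "grip_force" is the grip in N (left out, the last holds). Time passes only in rows, so rows that do not move let the fingers close. It gives the time, the measured TCP pose, the force and the opening at its end, in the units of the state.
- get_obs(): the state, without advancing time (a new reading comes with each control period).
- read_camera(name): name is "scene" or "top" or "wrist"; returns (picture, depth): 384x512x3 uint8, red, green, blue; 384x512 float32, mm along the optical axis (not along the pixel's ray), 0 where there is no reading.
- get_calibration(name): a dict with "fx", "fy", "cx", "cy" (pixels), "T" (4x4, takes a point from camera to world coordinates); the wrist camera has in their place "mount" (4x4, takes a point from camera to tool coordinates, whose origin is the TCP and whose axes are the flange's). Camera axes: x right, y down, z forward; pixel columns grow to the right and rows downward; lengths in mm; the calibration is good to about 2 mm. A picture is of the moment at which its call begins: read the wrist's pose just before it. get_calibration takes no time and is no camera call.
- ticket.hand_in(): hands the job in, once; it reports no verdict.
Trained networks look in the newest picture that a camera, given by its name, has taken for a name from the list of things; names that differ only in an ending like _2 or _b are one class to them, and where a whole thing is asked for, a point or a joint stands for the part that bears it (a point fixed in the world has none). Each returns a list of dicts, best first, with "confidence" (0 to 1); they miss things now and then, are a little off and sometimes report something else, mostly with a low value. They report only what shows in the picture. A call takes as long as a camera call. They do not tell look-alikes from the thing itself.
- recognise(camera, name): "box" ([left, top, width, height] in pixels, round what is visible of it).
The state is a dict: "time_s": time; "joint_pos": joint angles; "joint_velocities": joint speeds; "joint_efforts": joint torques, N m; "tool_pos": TCP position; "orientation": TCP orientation; "force": force on the tool from outside, world axes, zero at the start; "moment": the same for the moment, N m; "opening": finger opening in mm.
Only numpy, scipy, OpenCV 4.12 (cv2) and the standard library are available. Lean on these libraries where they do the work, as an engineer would, in place of code of your own. Each camera call takes 0.05 s, during which the arm holds its last target.

## Task

Take the rubbing block by its wooden ridge and rub down the hearth plate in one stroke, without lifting, from beside the raised steel stop bar to the plate's open end, pressing so that the sprung plate stays about halfway down its travel and never bottoms out; keep the block's long side across the stroke. Then put the block back upright on the middle of the round tile it came from and let go.

Things in the scene. Friction and masses are not known exactly. Their poses are not given: they have to be found in the camera images.
- block_mid (a point): Centre of the loose rubbing block, 31 mm above its underside; z up. Dark base 50 (x) by 70 (y) by 16 mm high; on it an upright wooden ridge 26 mm thick (x), 64 long (y), 46 high; 62 mm high in all, 0.25 kg. Grip the ridge across its thickness (closing along x), 8 to 18 mm above this point. It stands on a round tile (not the knobbed steel weight on the other tile).
- plate_mid (a point): Middle of the top of the cream hearth plate, 44 mm above the table, sinking with it. Plate 250 (x) by 110 mm (y), moves only up and down; its frame's rim is 24 mm high. A dark steel stop bar, 8 mm above the top, crosses the -x end (inner face x = -109 mm); the +x end is open. Stroke along +x: block centre from about x = -76 to 88 mm at y = 0, block's x along plate's x (either way).
- plate (a joint): How far the sprung plate is pressed down, in m: 0 at rest, 0.016 at its bottom stop. It starts to give at about 3 N and sinks about 1.25 mm for each further newton (8 mm takes about 9.5 N, the block's weight included), and comes back up by itself.
- tile_top (a point): Middle of the upper face of the fixed round grey tile on which the rubbing block starts and to which it returns: 110 mm in diameter, 10 mm high. Its yaw has no meaning.
Not all that is in view belongs to the job. Leave any orange look-alike of the part that bears block_mid alone.

How it is judged:
By the outcome, as a careful person would: the job done as asked, in the order asked, and still so for the second after the job is handed in, with the robot touching nothing.
It also fails if it takes over 48 s, if anything falls off the work surface, if the arm or the gripper's body presses on something with over 40 N, if the wrist force passes 120 N, or if a joint passes its speed limit or range.

## Working session

There is one attempt and no reset: what is moved stays moved. The work goes in short steps, Python scripts to look and compute and a tool call to move; the robot and the scene stay as the last step left them, time stands still between calls to the robot, and variables do not carry over. Pictures are saved under pics/ and viewed, and the job is handed in when it is done.

Besides the shell and the picture viewer there is one more tool, called after "Call:" as name(argument=value, ...) on one line, values as JSON. arm_command: Moves the arm, as the interface text tells. Its arguments: {"type":"object","properties":{"moves":{"type":"array","items":{"type":"array","items":{"type":"number"}}},"gripper":{"type":"number"},"grip_force":{"type":"number"}},"required":["moves"]}

```bash
mkdir -p pics; ls; cat > h.py <<'E'
import numpy as np, cv2
from rig import get_obs, read_camera, get_calibration, ticket, recognise, arm
def save(n,p): cv2.imwrite('pics/'+n+'.png',cv2.cvtColor(p,cv2.COLOR_RGB2BGR))
E
python3 - <<'E'
from h import *
o=get_obs();print(o)
for c in ['scene','top']:
    p,d=read_camera(c);save(c+'0',p);np.savez('/tmp/'+c,p=p,d=d);K=get_calibration(c);print(c,K)
    for n in ['block_mid','plate_mid','tile_top','plate']:
        try:print(n,recognise(c,n))
        except Exception as e:print(n,e)
print(get_obs()['time_s'])
E
```

```text
pics
{'time_s': 0.0, 'joint_pos': array([ 1.13279114e+00,  2.17764486e-01,  1.61496607e+00,  7.81043305e-06,
        1.31128941e+00, -1.12217623e-01]), 'joint_velocities': array([-0.00025327,  0.00119471,  0.00088782, -0.00096254, -0.00030093,
       -0.00082777]), 'joint_efforts': array([ 5.15395968e-04, -3.96840405e+01, -3.03861523e+01, -7.81140511e-05,
        9.56965727e-03, -7.30651209e-06]), 'tool_pos': array([199.66745134, 591.37244821, 229.94518861]), 'orientation': array([[-9.47398167e-01,  3.20055681e-01, -1.03633893e-03],
       [ 3.20057237e-01,  9.47395665e-01, -2.19496564e-03],
       [ 2.79311789e-04, -2.41119420e-03, -9.99997054e-01]]), 'force': array([-1.25216411, -0.43160998, -0.71443367]), 'moment': array([ 0.01647026,  0.00082073, -0.01966587]), 'opening': 85.65476081352793}
scene {'fx': 495.52419208166873, 'fy': 495.52419208166873, 'cx': 251.60236256534162, 'cy': 194.65799791752633, 'T': array([[-5.98837812e-01,  5.67073298e-01, -5.65527320e-01,
         9.60165974e+02],
       [ 8.00828990e-01,  4.31172133e-01, -4.15648314e-01,
         3.41713859e+02],
       [
[... 687 characters left out ...]
9.95850037e-01,  8.92672198e-02,
         3.86236531e+02],
       [-9.99840084e-01,  1.74372423e-02, -3.96845751e-03,
        -6.31749782e+01],
       [ 2.39541442e-03, -8.93232734e-02, -9.95999807e-01,
         1.04404336e+03],
       [ 0.00000000e+00,  0.00000000e+00,  0.00000000e+00,
         1.00000000e+00]])}
block_mid [{'box': [250.6, 174.8, 32.7, 38.7], 'confidence': 0.85}, {'box': [318.7, 199.7, 23.9, 39.1], 'confidence': 0.73}, {'box': [354.4, 268.2, 39.5, 35.1], 'confidence': 0.72}]
plate_mid [{'box': [92.5, 108.2, 89.7, 132.6], 'confidence': 0.86}]
tile_top [{'box': [304.2, 197.5, 52.4, 53.3], 'confidence': 0.56}]
plate [{'box': [92.3, 111.6, 90.7, 128.5], 'confidence': 0.75}]
0.5
```

View pics/scene0.png

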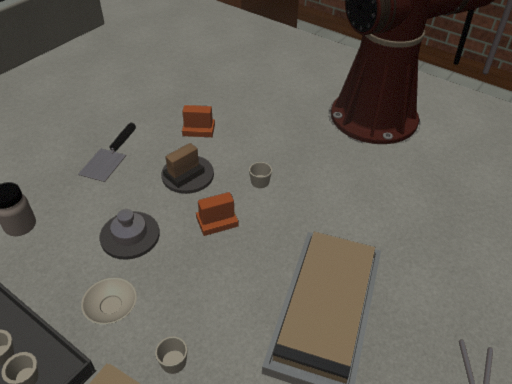

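View pics/top0.png

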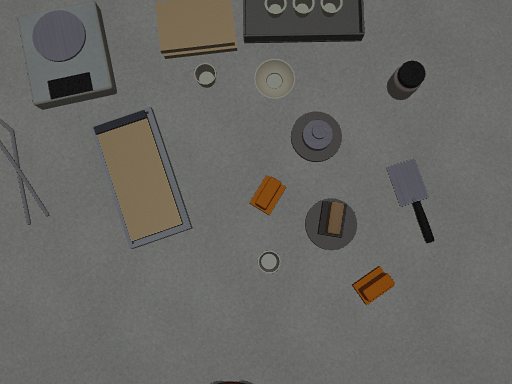

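The block stands at scene (184,163) and top (333,219). The plate is at top (140,178), with its stop bar at the upper-left end (120,122). The orange blocks at top (268,195) and (373,285) are decoys. Next I measure from the point clouds.

```bash
cat >> h.py <<'E'
def cloud(c,f=None):
    z=np.load(f or '/tmp/%s.npz'%c);p,d=z['p'],z['d'].astype(float);K=get_calibration(c)
    v,u=np.mgrid[:384,:512]
    X=np.stack([(u-K['cx'])/K['fx']*d,(v-K['cy'])/K['fy']*d,d],-1)
    W=X@K['T'][:3,:3].T+K['T'][:3,3]
    W[d<=0]=np.nan
    return p,W
E
python3 - <<'E'
from h import *
def rect(P):
    (c,s,a)=cv2.minAreaRect(P[:,:2].astype(np.float32)); return np.round(c,1),np.round(s,1),round(a,1)
for c,box,pb in [('top',(300,190,62,65),(85,100,115,155)),('scene',(155,140,65,55),(255,225,135,158))]:
    p,W=cloud(c);x,y,w,h=box
    P=W[y:y+h,x:x+w].reshape(-1,3);P=P[~np.isnan(P).any(1)]
    print(c,'ground z',np.nanmedian(W[...,2][300:340,200:400]))
    t=P[(P[:,2]>6)&(P[:,2]<14)];print('tile',rect(t),t[:,2].mean(), len(t)); print(cv2.minEnclosingCircle(t[:,:2].astype(np.float32)))
    hi=P[P[:,2]>55];print('ridge',rect(hi),np.median(hi[:,2]),len(hi))
    b=P[(P[:,2]>19)&(P[:,2]<33)];print('base',rect(b),np.median(b[:,2]))
    x,y,w,h=pb
    P=W[y:y+h,x:x+w].reshape(-1,3);P=P[~np.isnan(P).any(1)]
    q=P[(P[:,2]>38)&(P[:,2]<48)];print('plate',rect(q),np.median(q[:,2]),len(q))
    q=P[(P[:,2]>48.5)];print('bar',rect(q) if len(q)>3 else 0,np.median(q[:,2]),len(q))
    q=P[(P[:,2]>16)&(P[:,2]<31)];print('rim',rect(q),np.median(q[:,2]))
    im=p[y:y+h,x:x+w]; save(c+'_pl',cv2.resize(im,None,fx=3,fy=3))
    x,y,w,h=box; save(c+'_bl',cv2.resize(p[y:y+h,x:x+w],None,fx=6,fy=6))
E
```

```text
top ground z 0.028427562808701623
tile (array([ 425.4, -218.8]), array([108.7, 108. ]), 88.7) 9.75941556751166 1211
((424.6901550292969, -219.43701171875), 54.97347640991211)
ridge (array([ 434.6, -219.8]), array([26.6, 63.9]), 80.0) 71.33042396948326 440
base (array([ 434.5, -219.4]), array([50.7, 69.9]), 80.2) 25.509929148957212
plate (array([530.6, 181.7]), array([249.9, 111.2]), 18.4) 43.44279356785307 6035
bar (array([535.6, 187.7]), array([241.8, 109.8]), 15.9) 51.124453483626894 410
rim (array([531.5, 182.3]), array([276. , 135.1]), 18.1) 23.465471688812613
scene ground z 3.1499993533082034
tile (array([ 423.7, -233.6]), array([136.9, 110.6]), 81.4) 11.418700065527394 643
((414.43133544921875, -237.90704345703125), 78.2878189086914)
ridge (array([ 444.3, -161.7]), array([144.7,  64.7]), 82.2) 72.16572317429319 482
base (array([ 435.6, -219.8]), array([51.7, 70.9]), 79.0) 27.217151263343112
plate (array([531.7, 180.5]), array([252.8, 110.2]), 18.1) 45.55874707172245 8453
bar (array([534.1, 181.6]), array([247.6, 109.8]), 18.1) 53.11259751255977 999
rim (array([531.9, 180.7]), array([275.9, 134.2]), 18.1) 25.33858910888239
```

```bash
cat >> h.py <<'E'
def plan(t,yaw):
    o=get_obs();R=o['orientation'];p=o['tool_pos']
    y=np.degrees(np.arctan2(R[1,1],R[0,1])); dy=(yaw-y+180)%360-180
    print('t',round(o['time_s'],2),'p',p.round(1),'yaw',y.round(2),'tilt',R[:2,2].round(4),'F',o['force'].round(2),'open',round(o['opening'],1),'j',o['joint_pos'].round(2))
    a=np.radians(yaw);Rn=np.array([[np.sin(-a)*1,np.cos(a),0],[np.cos(a),np.sin(a),0],[0,0,-1]])
    d=np.array(t)-p
    print('delta in tool now',(R.T@d).round(1),'roll',(-dy).round(2),'| after roll:',(Rn.T@d).round(1),'dist',np.linalg.norm(d).round(1))
E
python3 -c "
from h import *
plan([434.7,-219.6,140],80)"
```

```text
t 0.5 p [200.  592.1 231.3] yaw 71.33 tilt [-0. -0.] F [ 0.08 -0.69 -0.46] open 85.5 j [ 1.13  0.22  1.61  0.    1.31 -0.11]
delta in tool now [-482.2 -693.9   91.3] roll -8.67 | after roll: [-372.1 -758.6   91.3] dist 849.9
```

Call:
arm_command(moves=[[-37,-43,0,-8.7],[-37,-43,0,0],[-37,-43,0,0],[-37,-43,0,0],[-37,-43,0,0],[-37,-43,0,0],[-37,-43,0,0],[-37,-43,0,0]], gripper=1, grip_force=70)

```text
time_s: 1.5
tool_pos: [432.6, 192.6, 233.0]
orientation: [[-0.987, 0.159, 0.007], [0.159, 0.987, 0.005], [-0.006, 0.006, -1.0]]
force: [0.9, 1.4, 0.5]
opening: 85.4
```

Call:
arm_command(moves=[[-11,-59,10,0],[-11,-59,10,0],[-11,-59,10,0],[-11,-59,10,0],[-11,-59,10,0],[-11,-59,10,0]])

```text
time_s: 2.25
tool_pos: [446.1, -177.9, 175.0]
orientation: [[-0.987, 0.159, 0.022], [0.159, 0.987, 0.003], [-0.021, 0.006, -1.0]]
force: [1.7, -0.3, -0.7]
opening: 85.4
```

```bash
python3 -c "
from h import *
plan([434.7,-219.6,140],80)"
```

```text
t 2.25 p [ 446.1 -177.9  175. ] yaw 80.85 tilt [0.0217 0.003 ] F [ 1.68 -0.34 -0.69] open 85.4 j [-0.53 -0.05  2.01  0.01  1.16 -1.95]
delta in tool now [  5.4 -43.2  34.6] roll 0.85 | after roll: [  4.  -43.1  35. ] dist 55.6
```

Call:
arm_command(moves=[[5,-43,35,0.8],[0,0,0,0],[0,0,0,0]])

```text
time_s: 2.62
tool_pos: [435.5, -225.6, 140.1]
orientation: [[-0.983, 0.18, 0.025], [0.18, 0.984, 0.001], [-0.024, 0.005, -1.0]]
force: [0.3, -0.3, 0.5]
opening: 85.5
```

```bash
python3 - <<'E'
from h import *
plan([434.7,-219.6,35],80)
o=get_obs();p,d=read_camera('wrist');save('w1',p)
K=get_calibration('wrist');print(K)
np.savez('/tmp/wrist',p=p,d=d)
T=np.eye(4);T[:3,:3]=o['orientation'];T[:3,3]=o['tool_pos'];T=T@K['mount']
v,u=np.mgrid[:384,:512];d=d.astype(float)
W=np.stack([(u-K['cx'])/K['fx']*d,(v-K['cy'])/K['fy']*d,d],-1)@T[:3,:3].T+T[:3,3]
P=W[d>0]
P=P[(abs(P[:,0]-430)<70)&(abs(P[:,1]+220)<70)]
for lo,hi in [(6,14),(18,33),(62,80)]:
    q=P[(P[:,2]>lo)&(P[:,2]<hi)];print(lo,len(q),q[:,2].mean(),cv2.minAreaRect(q[:,:2].astype(np.float32)))
E
```

```text
t 2.62 p [ 435.5 -225.6  140.1] yaw 79.62 tilt [0.0249 0.0006] F [ 0.32 -0.33  0.47] open 85.5 j [-0.63  0.02  2.02  0.02  1.09 -2.03]
delta in tool now [  4.4   5.2 105. ] roll -0.38 | after roll: [  1.8   5.8 105.1] dist 105.2
{'fx': 298.6586915507286, 'fy': 298.6586915507286, 'cx': 253.1180591657096, 'cy': 190.83855994877715, 'mount': array([[-3.89419762e-04, -9.45794042e-01, -3.24766808e-01,
         8.31768552e+01],
       [ 9.99999881e-01, -2.73032825e-04, -4.03941822e-04,
         1.36321073e+00],
       [ 2.93373769e-04, -3.24766926e-01,  9.45794035e-01,
        -1.42858421e+02],
       [ 0.00000000e+00,  0.00000000e+00,  0.00000000e+00,
         1.00000000e+00]])}
6 6064 10.10619876345186 ((422.8470458984375, -216.76205444335938), (108.9015884399414, 101.70380401611328), 82.67153930664062)
18 1862 25.882734964081134 ((436.3471984863281, -217.67282104492188), (50.08505630493164, 70.30582427978516), 79.72801208496094)
62 2709 71.70722140431162 ((435.8425598144531, -217.60670471191406), (25.987071990966797, 63.60892105102539), 79.80435943603516)
```

```bash
ls pics
```

```text
scene0.png
scene_bl.png
scene_pl.png
top0.png
top_bl.png
top_pl.png
w1.png
```

View pics/w1.png

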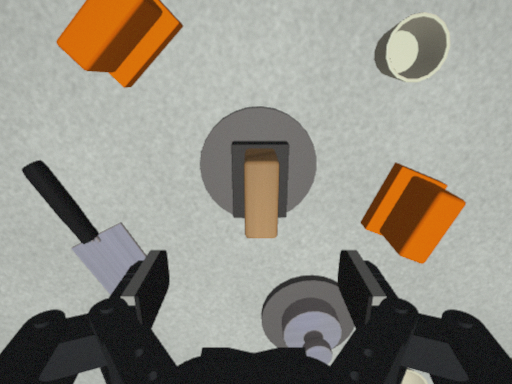

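Call:
arm_command(moves=[[4,6,0,-0.4],[0,0,35,0],[0,0,35,0],[0,0,20,0],[0,0,0,0]])

```text
time_s: 3.3
tool_pos: [439.6, -213.4, 53.4]
orientation: [[-0.986, 0.161, 0.033], [0.161, 0.987, -0.004], [-0.034, 0.002, -0.999]]
force: [-0.2, 0.7, 0.1]
opening: 85.4
```

```bash
python3 -c "
from h import *
plan([435.3,-218.8,35],80)"
```

```text
t 3.3 p [ 439.6 -213.4   53.4] yaw 80.75 tilt [ 0.0334 -0.0038] F [-0.25  0.65  0.1 ] open 85.4 j [-0.61  0.15  2.07  0.02  0.89 -2.03]
delta in tool now [ 4.  -6.  18.2] roll 0.75 | after roll: [ 3.3 -6.  18.4] dist 19.6
```

Call:
arm_command(moves=[[4,-6,10,0.7],[0,0,8,0],[0,0,0,0],[0,0,0,0]])

```text
time_s: 3.8
tool_pos: [437.6, -219.6, 37.6]
orientation: [[-0.984, 0.172, 0.039], [0.171, 0.985, -0.007], [-0.039, -0.0, -0.999]]
force: [-0.2, -0.1, -0.3]
opening: 85.4
```

```bash
python3 -c "
from h import *
plan([435.3,-218.8,35],80)"
```

```text
t 3.8 p [ 437.6 -219.6   37.6] yaw 80.12 tilt [ 0.0386 -0.0072] F [-0.15 -0.1  -0.31] open 85.4 j [-0.62  0.18  2.08  0.02  0.85 -2.03]
delta in tool now [2.5 0.4 2.5] roll 0.12 | after roll: [2.4 0.4 2.6] dist 3.5
```

Call:
arm_command(moves=[[2,0,2,0]])

```text
time_s: 3.92
tool_pos: [436.1, -219.7, 36.0]
orientation: [[-0.984, 0.172, 0.04], [0.171, 0.985, -0.008], [-0.04, -0.001, -0.999]]
force: [-0.2, -0.1, -0.5]
opening: 85.3
```

```bash
python3 -c "
from h import *
for i in range(4):
  plan([435.3,-218.8,35],80);read_camera('top')
plan([435.3,-218.8,35],80)
"
```

```text
t 3.92 p [ 436.1 -219.7   36. ] yaw 80.12 tilt [ 0.0397 -0.008 ] F [-0.17 -0.09 -0.48] open 85.3 j [-0.62  0.18  2.08  0.02  0.85 -2.03]
delta in tool now [1.  0.7 0.9] roll 0.12 | after roll: [1.  0.7 1. ] dist 1.6
t 3.98 p [ 435.5 -219.3   35.5] yaw 80.12 tilt [ 0.0387 -0.0074] F [-0.03  0.39 -0.27] open 85.5 j [-0.62  0.18  2.08  0.02  0.85 -2.03]
delta in tool now [0.3 0.5 0.5] roll 0.12 | after roll: [0.3 0.5 0.5] dist 0.8
t 4.03 p [ 435.4 -219.2   35.4] yaw 80.11 tilt [ 0.0384 -0.0071] F [ 0.02  0.05 -0.29] open 85.5 j [-0.62  0.18  2.08  0.02  0.85 -2.03]
delta in tool now [0.2 0.4 0.4] roll 0.11 | after roll: [0.2 0.4 0.4] dist 0.6
t 4.08 p [ 435.5 -219.2   35.5] yaw 80.12 tilt [ 0.0385 -0.0072] F [-0.36 -0.12  0.37] open 85.3 j [-0.62  0.18  2.08  0.02  0.85 -2.03]
delta in tool now [0.3 0.4 0.5] roll 0.12 | after roll: [0.3 0.4 0.5] dist 0.7
t 4.12 p [ 435.6 -219.2   35.5] yaw 80.11 tilt [ 0.0386 -0.0072] F [0.23 0.32 0.14] open 85.5 j [-0.62  0.18  2.08  0.02  0.85 -2.03]
delta in tool now [0.4 0.4 0.5] roll 0.11 | after roll: [0.4 0.4 0.5] dist 0.7
```

Call:
arm_command(moves=[[0,0,0,0]], gripper=-1, grip_force=70)

```text
time_s: 4.25
tool_pos: [435.7, -219.3, 35.6]
orientation: [[-0.984, 0.172, 0.039], [0.172, 0.985, -0.007], [-0.039, -0.001, -0.999]]
force: [-0.3, -0.4, 0.5]
opening: 69.5
```

```bash
python3 -c "
from h import *
for i in range(12):
  read_camera('wrist')
  if i%3==2: plan([435.3,-218.8,35],80)
p,d=read_camera('wrist');save('w2',p)
"
```

```text
t 4.4 p [ 435.7 -219.3   35.6] yaw 80.11 tilt [ 0.0387 -0.0073] F [ 0.11  0.42 -0.03] open 48.1 j [-0.62  0.18  2.08  0.02  0.85 -2.03]
delta in tool now [0.5 0.4 0.6] roll 0.11 | after roll: [0.5 0.4 0.6] dist 0.9
t 4.55 p [ 435.7 -219.2   35.7] yaw 80.11 tilt [ 0.0387 -0.0071] F [-5.14  2.4   3.39] open 25.3 j [-0.62  0.18  2.08  0.02  0.85 -2.03]
delta in tool now [0.5 0.4 0.7] roll 0.11 | after roll: [0.5 0.4 0.7] dist 0.9
t 4.7 p [ 435.9 -219.4   35.7] yaw 80.11 tilt [ 0.0392 -0.0075] F [0.98 0.31 0.74] open 24.9 j [-0.62  0.18  2.08  0.02  0.85 -2.03]
delta in tool now [0.7 0.5 0.7] roll 0.11 | after roll: [0.7 0.5 0.7] dist 1.1
t 4.85 p [ 435.9 -219.4   35.7] yaw 80.11 tilt [ 0.0391 -0.0075] F [ 0.88 -0.4   0.75] open 25.1 j [-0.62  0.18  2.08  0.02  0.85 -2.03]
delta in tool now [0.7 0.5 0.7] roll 0.11 | after roll: [0.7 0.5 0.7] dist 1.1
```

View pics/w2.png

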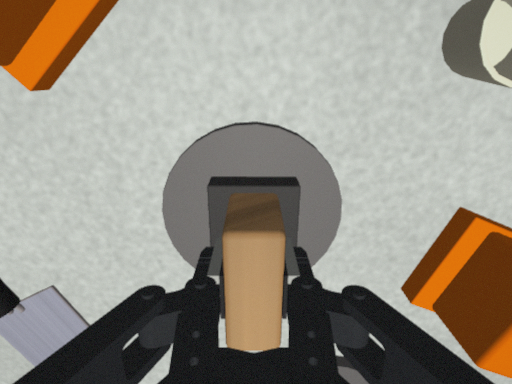

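Call:
arm_command(moves=[[0,0,-20,0],[0,0,-30,0],[0,0,-30,0],[0,0,-30,0]])

```text
time_s: 5.4
tool_pos: [424.8, -214.0, 140.4]
orientation: [[-0.985, 0.171, 0.023], [0.171, 0.985, 0.004], [-0.022, 0.007, -1.0]]
force: [0.2, -0.9, -3.4]
opening: 25.5
```

```bash
python3 -c "
from h import *
plan([435.3,-218.8,35],80)
for i in range(3): p,d=read_camera('wrist')
save('w3',p)
plan([603.5,204.9,130],18.2)
"
```

```text
t 5.4 p [ 424.8 -214.   140.4] yaw 80.13 tilt [0.0226 0.0035] F [ 0.2  -0.87 -3.44] open 25.5 j [-0.62 -0.01  2.05  0.02  1.09 -2.03]
delta in tool now [ -8.9  -3.7 105.6] roll 0.13 | after roll: [-11.2  -2.9 105.4] dist 106.0
t 5.55 p [ 426.8 -215.4  141.7] yaw 80.13 tilt [ 0.0277 -0.0001] F [ 0.39 -0.31 -3.63] open 25.4 j [-0.62 -0.02  2.05  0.02  1.09 -2.03]
delta in tool now [-101.6  444.4   16.6] roll 61.93 | after roll: [344.1 299.2  11.7] dist 456.1
```

View pics/w3.png

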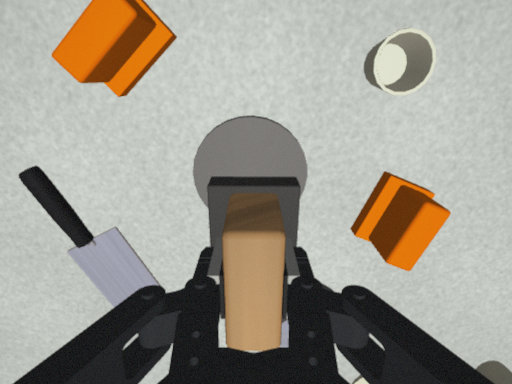

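Call:
arm_command(moves=[[2,-3,-10,10.3],[0,0,-10,10.3],[0,0,-10,10.3],[0,0,-10,10.3],[0,0,-10,10.3],[0,0,-10,10.3]])

```text
time_s: 6.3
tool_pos: [413.2, -211.6, 185.2]
orientation: [[-0.28, 0.96, 0.002], [0.96, 0.28, 0.018], [0.017, 0.007, -1.0]]
force: [1.1, 0.5, -3.8]
opening: 25.4
```

```bash
python3 -c "
from h import *
plan([435.3,-218.8,35],80)
for i in range(2): p,d=read_camera('wrist')
plan([424.5,-219,60],18.2)
"
```

```text
t 6.3 p [ 413.2 -211.6  185.2] yaw 16.28 tilt [0.0023 0.0179] F [ 1.11  0.49 -3.84] open 25.4 j [-0.64 -0.08  2.02  0.02  1.21 -0.93]
delta in tool now [-15.6  18.1 150.1] roll -63.72 | after roll: [-23.   -3.3 150.2] dist 152.0
t 6.4 p [ 414.  -212.1  186.2] yaw 16.65 tilt [0.0043 0.0164] F [-0.17 -0.5  -3.79] open 24.9 j [-0.64 -0.08  2.02  0.02  1.21 -0.93]
delta in tool now [-11.5   7.  126.1] roll -1.55 | after roll: [ -9.8   7.9 126.2] dist 126.8
```

Call:
arm_command(moves=[[-11,7,45,-1.5]])

```text
time_s: 6.52
tool_pos: [426.7, -221.8, 143.1]
orientation: [[-0.316, 0.949, 0.011], [0.949, 0.316, 0.011], [0.007, 0.014, -1.0]]
force: [-0.1, -0.7, -3.6]
opening: 25.1
```

```bash
python3 -c "
from h import *
for i in range(3): p,d=read_camera('top')
plan([424.5,-219,60],18.2)
"
```

```text
t 6.67 p [ 420.8 -217.6  136.6] yaw 18.27 tilt [-0.0041  0.0226] F [-0.13  1.25 -2.97] open 25.1 j [-0.64  0.01  2.03  0.02  1.12 -0.96]
delta in tool now [-4.2  2.8 76.5] roll 0.07 | after roll: [-2.5  3.1 76.6] dist 76.7
```

Call:
arm_command(moves=[[-1,0,40,0]])

```text
time_s: 6.8
tool_pos: [424.7, -220.3, 99.8]
orientation: [[-0.315, 0.949, 0.004], [0.949, 0.315, 0.017], [0.015, 0.009, -1.0]]
force: [0.6, 0.1, -2.8]
opening: 25.1
```

```bash
python3 -c "
from h import *
for i in range(3): p,d=read_camera('top')
plan([424.5,-219,37],18.2)
"
```

```text
t 6.95 p [ 418.8 -216.    94.7] yaw 18.34 tilt [-0.0093  0.0265] F [ 0.31 -0.22 -2.36] open 25.2 j [-0.64  0.07  2.06  0.02  1.03 -0.97]
delta in tool now [-6.3  4.5 57.6] roll 0.14 | after roll: [-4.7  4.5 57.7] dist 58.1
```

Call:
arm_command(moves=[[-5,4,45,0]])

```text
time_s: 7.08
tool_pos: [429.1, -222.1, 54.8]
orientation: [[-0.316, 0.949, 0.002], [0.949, 0.316, 0.018], [0.017, 0.008, -1.0]]
force: [1.5, -1.5, -2.9]
opening: 25.2
```

```bash
python3 -c "
from h import *
for i in range(3): p,d=read_camera('top')
plan([424.5,-219,36],18.2)
"
```

```text
t 7.22 p [ 422.6 -217.4   49.2] yaw 18.38 tilt [-0.0125  0.0289] F [-0.17  0.28 -3.24] open 25.4 j [-0.63  0.16  2.07  0.02  0.94 -0.97]
delta in tool now [-2.5  1.3 13.1] roll 0.18 | after roll: [-2.1  1.3 13.2] dist 13.4
```

Call:
arm_command(moves=[[-2,1,11,0]])

```text
time_s: 7.35
tool_pos: [426.7, -220.5, 41.0]
orientation: [[-0.316, 0.949, -0.007], [0.948, 0.316, 0.025], [0.026, 0.001, -1.0]]
force: [0.5, -0.1, -2.9]
opening: 25.0
```

```bash
python3 -c "
from h import *
for i in range(3): p,d=read_camera('top')
plan([424.5,-219,36],18.2)
"
```

```text
t 7.5 p [ 424.8 -219.2   39.2] yaw 18.39 tilt [-0.011   0.0279] F [-0.38  0.25 -3.51] open 25.1 j [-0.63  0.19  2.06  0.02  0.92 -0.97]
delta in tool now [ 0.2 -0.2  3.2] roll 0.19 | after roll: [ 0.3 -0.2  3.2] dist 3.3
```

Call:
arm_command(moves=[[0,0,2.5,0]])

```text
time_s: 7.62
tool_pos: [425.6, -219.7, 37.9]
orientation: [[-0.315, 0.949, -0.009], [0.949, 0.315, 0.027], [0.028, -0.0, -1.0]]
force: [-2.8, 2.5, 5.2]
opening: 25.1
```

```bash
python3 -c "
from h import *
for i in range(2): p,d=read_camera('top')
plan([424.5,-219,36],18.2)
"
```

```text
t 7.72 p [ 425.5 -219.6   37.9] yaw 18.39 tilt [-0.0096  0.0268] F [-1.36 -0.07  1.95] open 25.0 j [-0.63  0.19  2.06  0.02  0.91 -0.97]
delta in tool now [ 0.9 -0.8  1.9] roll 0.19 | after roll: [ 0.9 -0.8  1.9] dist 2.3
```

Call:
arm_command(moves=[[0,0,0,0]], gripper=0)

```text
time_s: 7.85
tool_pos: [426.3, -220.2, 38.7]
orientation: [[-0.315, 0.949, -0.008], [0.949, 0.316, 0.026], [0.027, 0.001, -1.0]]
force: [-0.4, -0.2, 1.5]
opening: 41.6
```

```bash
python3 -c "
from h import *
for i in range(3): p,d=read_camera('wrist')
save('w4',p)
plan([424.5,-219,36],18.2)
"
```

```text
t 8.0 p [ 426.1 -220.1   38.5] yaw 18.4 tilt [-0.0084  0.0259] F [-0.34 -0.18 -0.27] open 42.7 j [-0.63  0.19  2.06  0.02  0.91 -0.97]
delta in tool now [ 1.5 -1.2  2.5] roll 0.2 | after roll: [ 1.5 -1.2  2.5] dist 3.2
```

View pics/w4.png

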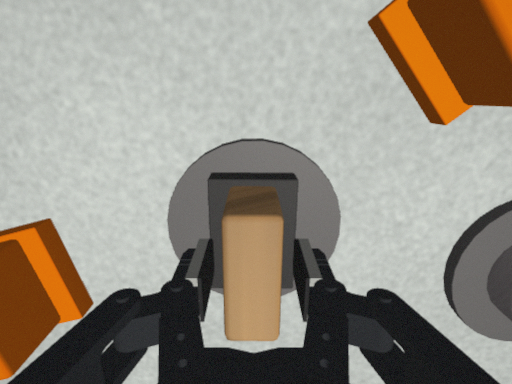

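Call:
arm_command(moves=[[1,-1,3,0]], gripper=-1, grip_force=80)

```text
time_s: 8.12
tool_pos: [425.4, -219.7, 35.8]
orientation: [[-0.315, 0.949, -0.007], [0.949, 0.315, 0.025], [0.026, 0.001, -1.0]]
force: [6.0, 1.8, 10.1]
opening: 25.8
```

```bash
python3 -c "
from h import *
for i in range(6):
  p,d=read_camera('wrist')
  if i>3:plan([424.5,-219,36],18.2)
K=get_calibration('wrist');o=get_obs()
p,d=read_camera('wrist')
T=np.eye(4);T[:3,:3]=o['orientation'];T[:3,3]=o['tool_pos'];T=T@K['mount']
v,u=np.mgrid[:384,:512];d=d.astype(float)
W=np.stack([(u-K['cx'])/K['fx']*d,(v-K['cy'])/K['fy']*d,d],-1)@T[:3,:3].T+T[:3,3]
ok=(d>0)&(abs(W[...,0]-425)<60)&(abs(W[...,1]+219)<60)&(v<250)
P=W[ok]
for lo,hi in [(6,14),(21,30),(64,80)]:
    q=P[(P[:,2]>lo)&(P[:,2]<hi)];print(lo,len(q),q[:,2].mean(),cv2.minAreaRect(q[:,:2].astype(np.float32)))
p,d=read_camera('top');np.savez('/tmp/top2',p=p,d=d)
"
```

```text
t 8.38 p [ 425.7 -219.8   36. ] yaw 18.38 tilt [-0.0067  0.0251] F [1.71 0.29 3.27] open 25.0 j [-0.63  0.19  2.06  0.02  0.91 -0.97]
delta in tool now [ 1.1 -0.9  0. ] roll 0.18 | after roll: [ 1.1 -0.9  0. ] dist 1.4
t 8.43 p [ 425.7 -219.8   36. ] yaw 18.38 tilt [-0.0067  0.025 ] F [ 1.89 -0.13  3.62] open 25.4 j [-0.63  0.19  2.06  0.02  0.91 -0.97]
delta in tool now [ 1.2 -0.9  0. ] roll 0.18 | after roll: [ 1.2 -0.9  0. ] dist 1.4
6 9261 10.20355805978219 ((420.66351318359375, -198.20587158203125), (109.32205963134766, 69.17929077148438), 18.44894027709961)
21 2545 25.99070498216115 ((421.1666259765625, -201.6106719970703), (50.11428451538086, 39.03432846069336), 17.871915817260742)
64 2288 71.16869217482878 ((418.1220703125, -192.74124145507812), (25.922910690307617, 14.408594131469727), 19.075511932373047)
```

Call:
arm_command(moves=[[0,0,-15,0],[0,0,-40,0],[0,0,-40,0],[25,22,0,0],[43,38,0,0],[43,38,0,0],[43,38,0,0],[43,38,0,0]])

```text
time_s: 9.52
tool_pos: [520.7, 25.7, 134.9]
orientation: [[-0.307, 0.951, -0.028], [0.951, 0.308, 0.031], [0.038, -0.017, -0.999]]
force: [1.2, -1.3, -3.5]
opening: 24.9
```

Call:
arm_command(moves=[[43,38,0,0],[43,38,0,0],[30,25,0,0]])

```text
time_s: 9.9
tool_pos: [577.8, 172.2, 135.1]
orientation: [[-0.31, 0.95, -0.037], [0.95, 0.311, 0.028], [0.038, -0.026, -0.999]]
force: [-0.7, -0.9, -3.1]
opening: 25.3
```

```bash
python3 -c "
from h import *
for i in range(2): p,d=read_camera('wrist')
save('w5',p)
plan([604.6,201.7,95],18.2)
"
```

```text
t 10.0 p [578.3 173.8 135.3] yaw 18.26 tilt [-0.0356  0.0298] F [-0.51 -0.2  -2.75] open 25.0 j [ 0.16  0.29  1.72  0.04  1.17 -0.18]
delta in tool now [16.7 34.7 40.1] roll 0.06 | after roll: [18.3 33.7 40.3] dist 55.6
```

View pics/w5.png

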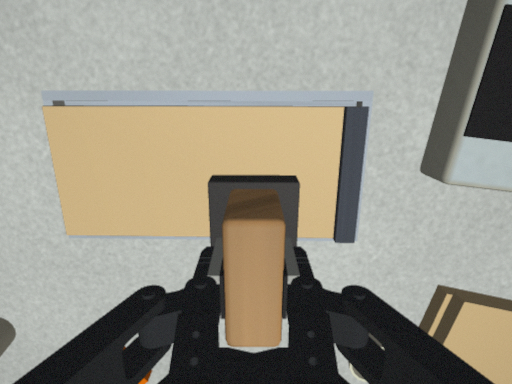

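Call:
arm_command(moves=[[17,35,0,0],[0,0,18,0],[0,0,18,0],[0,0,12,0]])

```text
time_s: 10.5
tool_pos: [599.0, 199.2, 81.9]
orientation: [[-0.313, 0.949, -0.046], [0.949, 0.314, 0.024], [0.038, -0.037, -0.999]]
force: [0.3, -0.1, -2.8]
opening: 25.1
```

```bash
python3 -c "
from h import *
plan([604.6,201.7,70],18.2)
for i in range(2): p,d=read_camera('wrist')
plan([604.6,201.7,70],18.2)
"
```

```text
t 10.5 p [599.  199.2  81.9] yaw 18.31 tilt [-0.0464  0.0242] F [ 0.27 -0.1  -2.82] open 25.1 j [ 0.19  0.41  1.67  0.04  1.1  -0.14]
delta in tool now [ 0.2  6.5 11.7] roll 0.11 | after roll: [ 0.6  6.1 11.9] dist 13.4
t 10.6 p [597.7 199.   80.8] yaw 18.3 tilt [-0.0498  0.0236] F [-0.86 -1.05 -2.86] open 25.1 j [ 0.19  0.41  1.67  0.04  1.1  -0.14]
delta in tool now [-0.   7.8 10.5] roll 0.1 | after roll: [ 0.4  7.4 10.8] dist 13.1
```

Call:
arm_command(moves=[[0,0,-20,0],[0,-40,0,0],[0,-40,0,0],[0,-40,0,0]])

```text
time_s: 11.1
tool_pos: [489.7, 160.1, 114.4]
orientation: [[-0.312, 0.95, -0.035], [0.95, 0.313, 0.026], [0.036, -0.026, -0.999]]
force: [-0.2, -0.0, -1.3]
opening: 25.2
```

```bash
python3 -c "
from h import *
plan([604.6,201.7,70],18.2)
for i in range(3): p,d=read_camera('wrist')
plan([604.6,201.7,95],18.2)
"
```

```text
t 11.1 p [489.7 160.1 114.4] yaw 18.22 tilt [-0.0354  0.0258] F [-0.23 -0.03 -1.25] open 25.2 j [ 0.16  0.14  1.94  0.04  1.09 -0.17]
delta in tool now [  2.1 123.2  41.4] roll 0.02 | after roll: [  3.7 122.1  44.4] dist 130.0
t 11.25 p [487.8 159.9 113.2] yaw 18.21 tilt [-0.0389  0.0253] F [-0.21 -0.36 -2.77] open 25.5 j [ 0.16  0.14  1.95  0.04  1.09 -0.17]
delta in tool now [  2.6 124.5  14.7] roll 0.01 | after roll: [  3.2 124.   18.2] dist 125.4
```

Call:
arm_command(moves=[[1,40,0,0]])

```text
time_s: 11.38
tool_pos: [524.8, 173.1, 113.4]
orientation: [[-0.311, 0.95, -0.039], [0.95, 0.312, 0.025], [0.036, -0.029, -0.999]]
force: [1.1, 0.6, -2.3]
opening: 25.3
```

```bash
python3 -c "
from h import *
for i in range(2): p,d=read_camera('wrist')
plan([604.6,201.7,95],18.2)
"
```

```text
t 11.47 p [531.9 174.6 115.6] yaw 18.18 tilt [-0.0281  0.0275] F [ 0.76  0.01 -2.47] open 24.9 j [ 0.17  0.22  1.84  0.04  1.1  -0.16]
delta in tool now [ 2.4 77.9 19.3] roll -0.02 | after roll: [ 3.1 77.5 20.6] dist 80.3
```

Call:
arm_command(moves=[[1,40,0,0]])

```text
time_s: 11.6
tool_pos: [568.1, 187.7, 114.7]
orientation: [[-0.311, 0.95, -0.032], [0.95, 0.312, 0.027], [0.035, -0.022, -0.999]]
force: [0.7, 0.2, -2.9]
opening: 24.8
```

```bash
python3 -c "
from h import *
for i in range(2): p,d=read_camera('wrist')
plan([604.6,201.7,95],18.2)
"
```

```text
t 11.7 p [575.8 189.3 117.8] yaw 18.17 tilt [-0.0185  0.0295] F [ 0.11  0.44 -2.7 ] open 25.2 j [ 0.19  0.3   1.74  0.04  1.12 -0.15]
delta in tool now [ 2.  31.4 22.6] roll -0.03 | after roll: [ 2.8 31.2 22.8] dist 38.7
```

Call:
arm_command(moves=[[2,28,0,0]])

```text
time_s: 11.82
tool_pos: [601.6, 199.8, 118.0]
orientation: [[-0.311, 0.95, -0.02], [0.95, 0.312, 0.029], [0.034, -0.01, -0.999]]
force: [0.7, 0.0, -3.2]
opening: 24.9
```

```bash
python3 -c "
from h import *
for i in range(2): p,d=read_camera('wrist')
plan([604.6,201.7,80],18.2)
"
```

```text
t 11.93 p [606.4 201.  120.2] yaw 18.17 tilt [-0.0111  0.0312] F [ 0.22 -0.1  -2.14] open 25.1 j [ 0.19  0.36  1.66  0.04  1.13 -0.14]
delta in tool now [-0.1 -1.5 40.2] roll -0.03 | after roll: [ 1.2 -1.5 40.2] dist 40.2
```

Call:
arm_command(moves=[[0,0,30,0]])

```text
time_s: 12.05
tool_pos: [610.2, 202.7, 94.4]
orientation: [[-0.312, 0.95, -0.002], [0.95, 0.312, 0.033], [0.032, 0.008, -0.999]]
force: [0.1, -0.4, -3.4]
opening: 25.1
```

```bash
python3 -c "
from h import *
for i in range(2): p,d=read_camera('wrist')
plan([604.6,201.7,75],18.2)
"
```

```text
t 12.15 p [603.8 201.4  87.8] yaw 18.18 tilt [-0.0168  0.0299] F [-1.69 -0.42 -3.83] open 25.1 j [ 0.2   0.4   1.68  0.04  1.08 -0.14]
delta in tool now [-0.4  0.9 12.8] roll -0.02 | after roll: [ 0.1  0.8 12.8] dist 12.9
```

Call:
arm_command(moves=[[0,1,12,0]])

```text
time_s: 12.28
tool_pos: [605.8, 202.2, 77.5]
orientation: [[-0.312, 0.95, -0.014], [0.95, 0.312, 0.03], [0.033, -0.004, -0.999]]
force: [0.0, -0.4, -2.9]
opening: 24.9
```

```bash
python3 -c "
from h import *
for i in range(2): p,d=read_camera('wrist')
save('w6',p)
plan([604.6,201.7,62],18.2)
"
```

```text
t 12.38 p [603.2 201.7  74.6] yaw 18.18 tilt [-0.0199  0.0292] F [-1.38  0.16 -4.08] open 24.9 j [ 0.2   0.41  1.68  0.04  1.06 -0.14]
delta in tool now [-0.9  1.5 12.6] roll -0.02 | after roll: [-0.4  1.3 12.6] dist 12.7
```

View pics/w6.png

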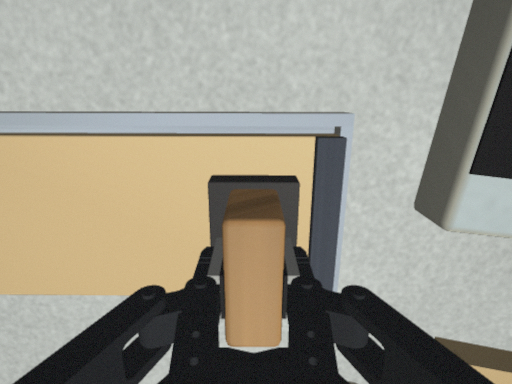

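Call:
arm_command(moves=[[0,1,7,0]])

```text
time_s: 12.5
tool_pos: [605.0, 202.4, 68.8]
orientation: [[-0.311, 0.95, -0.018], [0.95, 0.312, 0.03], [0.034, -0.008, -0.999]]
force: [-1.3, -0.6, 2.2]
opening: 25.2
```

```bash
python3 -c "
from h import *
for i in range(2): p,d=read_camera('wrist')
plan([604.6,201.7,62],18.2)
"
```

```text
t 12.6 p [604.9 202.3  68.3] yaw 18.18 tilt [-0.0181  0.0294] F [-0.73 -0.89  2.18] open 24.9 j [ 0.2   0.42  1.68  0.04  1.05 -0.14]
delta in tool now [-0.7 -0.4  6.3] roll -0.02 | after roll: [-0.5 -0.4  6.3] dist 6.3
```

Call:
arm_command(moves=[[0,0,5,0]])

```text
time_s: 12.72
tool_pos: [605.1, 202.5, 64.8]
orientation: [[-0.312, 0.95, -0.018], [0.95, 0.312, 0.029], [0.033, -0.008, -0.999]]
force: [-3.6, -1.0, 5.1]
opening: 24.9
```

```bash
python3 -c "
from h import *
for i in range(2): p,d=read_camera('wrist')
plan([604.6,201.7,62],18.2)
"
```

```text
t 12.82 p [605.  202.4  64.1] yaw 18.19 tilt [-0.0177  0.0292] F [-3.7  -0.58  4.51] open 25.2 j [ 0.2   0.43  1.68  0.04  1.04 -0.14]
delta in tool now [-0.6 -0.6  2.1] roll -0.01 | after roll: [-0.6 -0.6  2.1] dist 2.3
```

Call:
arm_command(moves=[[0,0,2,0],[0,-6,0,0],[0,-10,0,0]])

```text
time_s: 13.2
tool_pos: [596.4, 199.2, 67.3]
orientation: [[-0.312, 0.95, -0.001], [0.949, 0.312, 0.033], [0.032, 0.009, -0.999]]
force: [3.1, 1.0, 2.5]
opening: 25.4
```

Call:
arm_command(moves=[[0,-8,6,0]])

```text
time_s: 13.32
tool_pos: [591.2, 197.4, 63.3]
orientation: [[-0.313, 0.95, 0.006], [0.949, 0.312, 0.035], [0.031, 0.016, -0.999]]
force: [5.0, 2.6, 6.5]
opening: 25.1
```

Call:
arm_command(moves=[[0,-10,1.5,0]])

```text
time_s: 13.45
tool_pos: [583.6, 194.8, 63.0]
orientation: [[-0.313, 0.95, 0.012], [0.949, 0.312, 0.036], [0.031, 0.022, -0.999]]
force: [5.1, 3.1, 5.5]
opening: 25.1
```

```bash
python3 -c "
from h import *
for i in range(2):
  plan([448.8,150.5,62],18.2); p,d=read_camera('wrist')
plan([448.8,150.5,62],18.2)
"
```

```text
t 13.45 p [583.6 194.8  63. ] yaw 18.19 tilt [0.0115 0.0363] F [5.15 3.06 5.51] open 25.1 j [ 0.19  0.37  1.76  0.04  0.99 -0.15]
delta in tool now [ 1.000e-01 -1.419e+02 -2.200e+00] roll -0.01 | after roll: [   0.  -141.9    1. ] dist 141.9
t 13.5 p [582.4 194.4  62.8] yaw 18.2 tilt [0.0099 0.0357] F [3.03 1.35 5.88] open 24.8 j [ 0.19  0.37  1.76  0.04  0.99 -0.15]
delta in tool now [   0.  -140.6   -2.1] roll -0.0 | after roll: [  -0.  -140.6    0.8] dist 140.6
t 13.55 p [582.4 194.4  62.8] yaw 18.19 tilt [0.0092 0.0356] F [2.99 1.61 6.5 ] open 24.7 j [ 0.19  0.37  1.76  0.04  0.99 -0.15]
delta in tool now [   0.  -140.6   -2. ] roll -0.01 | after roll: [   0.  -140.6    0.8] dist 140.6
```

Call:
arm_command(moves=[[0,-20,2,0]])

```text
time_s: 13.68
tool_pos: [567.1, 189.0, 62.8]
orientation: [[-0.313, 0.95, 0.018], [0.949, 0.312, 0.038], [0.03, 0.029, -0.999]]
force: [5.1, 1.8, 6.0]
opening: 24.8
```

```bash
python3 -c "
from h import *
for i in range(2): p,d=read_camera('wrist')
plan([448.8,150.5,62],18.2)
"
```

```text
t 13.78 p [563.3 188.   61.4] yaw 18.19 tilt [0.0113 0.0357] F [2.53 0.26 7.69] open 25.0 j [ 0.19  0.34  1.81  0.04  0.97 -0.15]
delta in tool now [   0.2 -120.4   -3.3] roll -0.01 | after roll: [ 1.000e-01 -1.205e+02 -6.000e-01] dist 120.5
```

Call:
arm_command(moves=[[0,-20,0.2,0]])

```text
time_s: 13.9
tool_pos: [547.7, 182.4, 62.9]
orientation: [[-0.313, 0.95, 0.02], [0.949, 0.312, 0.038], [0.03, 0.031, -0.999]]
force: [5.8, 1.6, 6.3]
opening: 25.0
```

```bash
python3 -c "
from h import *
for i in range(2): p,d=read_camera('wrist')
plan([448.8,150.5,62],18.2)
"
```

```text
t 14.0 p [544.  181.5  61.7] yaw 18.2 tilt [0.0132 0.0357] F [2.15 0.58 6.55] open 24.9 j [ 0.18  0.3   1.87  0.04  0.96 -0.16]
delta in tool now [   0.4 -100.    -2.7] roll -0.0 | after roll: [   0.3 -100.1   -0.3] dist 100.1
```

Steady (sink about 8 mm). I keep going the same way.

Call:
arm_command(moves=[[0,-20,0.3,0]])

```text
time_s: 14.12
tool_pos: [528.4, 175.8, 63.1]
orientation: [[-0.312, 0.95, 0.022], [0.949, 0.312, 0.038], [0.029, 0.033, -0.999]]
force: [5.5, 2.2, 6.0]
opening: 25.0
```

```bash
python3 -c "
from h import *
for i in range(2): p,d=read_camera('wrist')
plan([448.8,150.5,62],18.2)
"
```

```text
t 14.22 p [524.6 174.9  61.8] yaw 18.19 tilt [0.0151 0.0358] F [1.78 1.37 7.32] open 25.0 j [ 0.18  0.26  1.92  0.04  0.95 -0.16]
delta in tool now [  0.6 -79.6  -2.2] roll -0.01 | after roll: [  0.5 -79.7  -0.2] dist 79.7
```

Call:
arm_command(moves=[[0,-20,0.3,0]])

```text
time_s: 14.35
tool_pos: [509.3, 169.3, 63.2]
orientation: [[-0.312, 0.95, 0.024], [0.95, 0.311, 0.038], [0.028, 0.035, -0.999]]
force: [5.6, 2.7, 6.7]
opening: 25.0
```

```bash
python3 -c "
from h import *
for i in range(2): p,d=read_camera('wrist')
plan([448.8,150.5,62],18.2)
"
```

```text
t 14.45 p [505.4 168.3  61.9] yaw 18.18 tilt [0.0174 0.0359] F [2.49 0.83 6.48] open 25.0 j [ 0.17  0.22  1.96  0.04  0.93 -0.17]
delta in tool now [  0.8 -59.3  -1.7] roll -0.02 | after roll: [  0.7 -59.4  -0.1] dist 59.4
```

Call:
arm_command(moves=[[0,-20,0.3,0]])

```text
time_s: 14.58
tool_pos: [490.3, 162.8, 63.2]
orientation: [[-0.312, 0.95, 0.027], [0.95, 0.311, 0.038], [0.028, 0.037, -0.999]]
force: [5.9, 2.1, 5.8]
opening: 25.2
```

```bash
python3 -c "
from h import *
for i in range(2): p,d=read_camera('wrist')
plan([448.8,150.5,62],18.2)
"
```

```text
t 14.68 p [486.5 161.8  62. ] yaw 18.16 tilt [0.0201 0.0362] F [2.6  0.09 7.23] open 24.7 j [ 0.16  0.18  2.01  0.04  0.92 -0.18]
delta in tool now [  1.  -39.3  -1.2] roll -0.04 | after roll: [  1.  -39.3  -0. ] dist 39.3
```

Call:
arm_command(moves=[[0.5,-20,0.3,0]])

```text
time_s: 14.8
tool_pos: [471.4, 156.7, 63.3]
orientation: [[-0.312, 0.95, 0.03], [0.95, 0.311, 0.038], [0.027, 0.04, -0.999]]
force: [5.3, 2.7, 6.8]
opening: 25.0
```

```bash
python3 -c "
from h import *
for i in range(2): p,d=read_camera('wrist')
plan([448.8,150.5,62],18.2)
"
```

```text
t 14.9 p [467.5 155.9  62. ] yaw 18.14 tilt [0.0231 0.0365] F [1.41 0.85 7.15] open 25.0 j [ 0.16  0.14  2.06  0.04  0.91 -0.18]
delta in tool now [  0.7 -19.4  -0.6] roll -0.06 | after roll: [  0.7 -19.4   0. ] dist 19.4
```

Call:
arm_command(moves=[[0.5,-20,0.3,0]])

```text
time_s: 15.02
tool_pos: [452.5, 150.8, 63.3]
orientation: [[-0.311, 0.95, 0.033], [0.95, 0.31, 0.039], [0.026, 0.044, -0.999]]
force: [5.8, 1.8, 6.4]
opening: 25.5
```

```bash
python3 -c "
from h import *
for i in range(2): p,d=read_camera('wrist')
save('w7',p)
plan([448.8,150.5,62],18.2)
"
```

```text
t 15.12 p [448.6 150.   62. ] yaw 18.11 tilt [0.0265 0.037 ] F [2.83 1.55 7.69] open 25.5 j [ 0.15  0.1   2.11  0.04  0.9  -0.19]
delta in tool now [0.4 0.3 0. ] roll -0.09 | after roll: [ 0.4  0.3 -0. ] dist 0.6
```

View pics/w7.png

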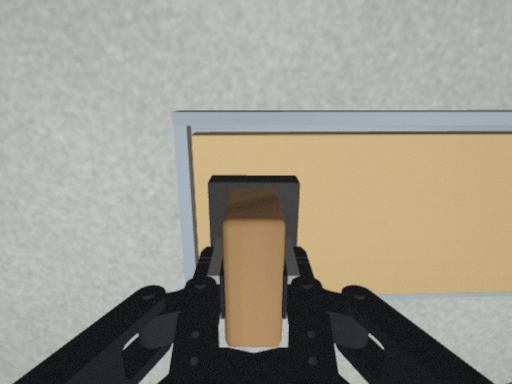

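Call:
arm_command(moves=[[0,0,-20,0],[0,0,-35,0],[0,0,-35,0],[-20,-8,0,0],[-49,-20,0,0],[-49,-20,0,0],[-49,-20,0,0],[-49,-20,0,0]])

```text
time_s: 16.12
tool_pos: [399.5, -89.2, 125.1]
orientation: [[-0.317, 0.948, -0.033], [0.947, 0.318, 0.038], [0.046, -0.019, -0.999]]
force: [0.0, -0.5, -2.8]
opening: 25.3
```

Call:
arm_command(moves=[[-49,-20,0,0],[-45,-18,0,0]])

```text
time_s: 16.38
tool_pos: [385.0, -189.5, 115.4]
orientation: [[-0.315, 0.948, -0.046], [0.947, 0.317, 0.047], [0.059, -0.029, -0.998]]
force: [1.2, -0.7, -2.8]
opening: 25.2
```

```bash
python3 -c "
from h import *
for i in range(2): p,d=read_camera('top')
np.savez('/tmp/top3',p=p,d=d);save('top3',p)
plan([425.6,-222.4,100],18.2)
"
```

```text
t 16.48 p [ 385.4 -192.2  115.7] yaw 18.22 tilt [-0.0456  0.0441] F [ 0.26  0.51 -3.3 ] open 24.8 j [-0.63 -0.02  2.11  0.01  1.12 -0.95]
delta in tool now [-42.1  29.2  12.5] roll 0.02 | after roll: [-41.3  28.8  15.7] dist 52.7
```

View pics/top3.png

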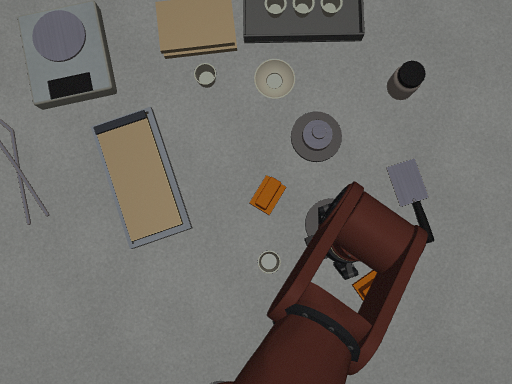

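Call:
arm_command(moves=[[-21,14.5,0,0]])

```text
time_s: 16.6
tool_pos: [401.3, -205.0, 111.0]
orientation: [[-0.308, 0.95, -0.053], [0.949, 0.311, 0.05], [0.064, -0.035, -0.997]]
force: [-0.7, -0.8, -3.5]
opening: 25.1
```

```bash
python3 -c "
from h import *
for i in range(2): p,d=read_camera('wrist')
plan([425.6,-222.4,100],18.2)
"
```

```text
t 16.7 p [ 404.2 -206.9  111.9] yaw 18.16 tilt [-0.0494  0.0469] F [ 0.61  0.37 -2.65] open 25.0 j [-0.63  0.04  2.06  0.01  1.11 -0.95]
delta in tool now [-22.   15.9  10.1] roll -0.04 | after roll: [-21.4  15.5  11.9] dist 28.9
```

Call:
arm_command(moves=[[-21,14.5,0,0]])

```text
time_s: 16.82
tool_pos: [421.1, -219.0, 107.8]
orientation: [[-0.309, 0.949, -0.056], [0.949, 0.312, 0.052], [0.067, -0.037, -0.997]]
force: [0.9, 0.6, -3.2]
opening: 25.1
```

```bash
python3 -c "
from h import *
for i in range(2): p,d=read_camera('wrist')
plan([425.6,-222.4,60],18.2)
"
```

```text
t 16.93 p [ 423.9 -221.2  108.8] yaw 18.18 tilt [-0.0519  0.0489] F [-0.7  -0.15 -3.18] open 25.5 j [-0.63  0.1   2.    0.01  1.11 -0.95]
delta in tool now [-4.7  3.  48.5] roll -0.02 | after roll: [-1.6  1.3 48.8] dist 48.8
```

Call:
arm_command(moves=[[-1,1,10,0],[-1,1,10,0],[-1,1,10,0],[-1,0,10,0],[0,0,8,0]])

```text
time_s: 17.55
tool_pos: [420.7, -216.5, 55.2]
orientation: [[-0.311, 0.949, -0.059], [0.948, 0.314, 0.055], [0.07, -0.039, -0.997]]
force: [0.2, 1.0, -2.8]
opening: 24.8
```

```bash
python3 -c "
from h import *
for i in range(2): p,d=read_camera('wrist')
plan([425.6,-222.4,42],18.2)
"
```

```text
t 17.65 p [ 419.9 -216.    54.8] yaw 18.31 tilt [-0.0612  0.0558] F [-0.15 -0.02 -3.74] open 25.2 j [-0.63  0.18  2.03  0.01  1.01 -0.95]
delta in tool now [-8.7  3.9 12. ] roll 0.11 | after roll: [-7.8  3.4 12.8] dist 15.3
```

Call:
arm_command(moves=[[-8.5,4,10,0]])

```text
time_s: 17.77
tool_pos: [426.7, -223.0, 44.5]
orientation: [[-0.311, 0.949, -0.059], [0.948, 0.314, 0.054], [0.07, -0.039, -0.997]]
force: [0.4, -0.6, -1.9]
opening: 25.0
```

```bash
python3 -c "
from h import *
for i in range(2): p,d=read_camera('wrist')
plan([425.6,-222.4,38],18.2)
"
```

```text
t 17.88 p [ 426.1 -222.8   43.2] yaw 18.3 tilt [-0.0614  0.0559] F [-0.38  0.13 -2.88] open 25.5 j [-0.63  0.22  2.01  0.01  0.99 -0.96]
delta in tool now [ 0.2 -0.1  5.3] roll 0.1 | after roll: [ 0.6 -0.3  5.2] dist 5.3
```

Call:
arm_command(moves=[[0,0,4.5,0]])

```text
time_s: 18.0
tool_pos: [426.4, -223.1, 38.9]
orientation: [[-0.31, 0.949, -0.06], [0.948, 0.313, 0.055], [0.071, -0.04, -0.997]]
force: [0.7, 0.1, -3.1]
opening: 25.5
```

```bash
python3 -c "
from h import *
for i in range(2): p,d=read_camera('wrist')
plan([425.6,-222.4,36],18.2)
"
```

```text
t 18.1 p [ 425.9 -222.7   38.5] yaw 18.29 tilt [-0.0614  0.0558] F [ 0.7   0.14 -3.28] open 25.2 j [-0.63  0.23  2.02  0.01  0.98 -0.96]
delta in tool now [ 0.2 -0.   2.5] roll 0.09 | after roll: [ 0.4 -0.1  2.5] dist 2.5
```

Call:
arm_command(moves=[[0,0,1.5,0]])

```text
time_s: 18.23
tool_pos: [425.9, -222.7, 38.0]
orientation: [[-0.31, 0.949, -0.062], [0.948, 0.314, 0.056], [0.073, -0.041, -0.996]]
force: [-3.3, 3.0, 10.9]
opening: 24.9
```

```bash
python3 -c "
from h import *
for i in range(2): p,d=read_camera('wrist')
plan([425.6,-222.4,36],18.2)
"
```

```text
t 18.32 p [ 426.  -222.7   38.1] yaw 18.3 tilt [-0.0617  0.056 ] F [-2.38  1.45  4.22] open 25.4 j [-0.63  0.23  2.02  0.01  0.98 -0.96]
delta in tool now [ 0.3 -0.1  2.1] roll 0.1 | after roll: [ 0.4 -0.2  2.1] dist 2.2
```

Call:
arm_command(moves=[[0,0,0,0],[0,0,0,0]], gripper=0.2)

```text
time_s: 18.58
tool_pos: [427.0, -223.4, 39.1]
orientation: [[-0.311, 0.949, -0.059], [0.948, 0.314, 0.054], [0.07, -0.039, -0.997]]
force: [0.1, 0.5, -0.5]
opening: 51.4
```

```bash
python3 -c "
from h import *
for i in range(4): p,d=read_camera('wrist')
save('w8',p)
plan([425.6,-222.4,36],18.2)
K=get_calibration('wrist');o=get_obs()
p,d=read_camera('wrist')
T=np.eye(4);T[:3,:3]=o['orientation'];T[:3,3]=o['tool_pos'];T=T@K['mount']
v,u=np.mgrid[:384,:512];d=d.astype(float)
W=np.stack([(u-K['cx'])/K['fx']*d,(v-K['cy'])/K['fy']*d,d],-1)@T[:3,:3].T+T[:3,3]
ok=(d>0)&(abs(W[...,0]-425)<60)&(abs(W[...,1]+219)<60)&(v<260)
P=W[ok]
for lo,hi in [(6,14),(21,30),(64,80)]:
    q=P[(P[:,2]>lo)&(P[:,2]<hi)];print(lo,len(q),q[:,2].mean(),cv2.minAreaRect(q[:,:2].astype(np.float32)))
"
```

```text
t 18.77 p [ 426.6 -223.1   38.7] yaw 18.3 tilt [-0.0602  0.055 ] F [-0.14 -0.43 -0.56] open 51.4 j [-0.63  0.23  2.02  0.01  0.98 -0.96]
delta in tool now [ 0.8 -0.6  2.8] roll 0.1 | after roll: [ 1.  -0.7  2.7] dist 3.0
6 9522 10.240604721505969 ((422.09564208984375, -203.02195739746094), (108.82044219970703, 79.1450424194336), 19.69137191772461)
21 2925 26.079392304879654 ((422.3296813964844, -209.55654907226562), (50.1236686706543, 50.777286529541016), 18.2208194732666)
64 3462 71.48390855069515 ((421.2659912109375, -200.27804565429688), (64.30359649658203, 26.802404403686523), 18.742929458618164)
```

View pics/w8.png

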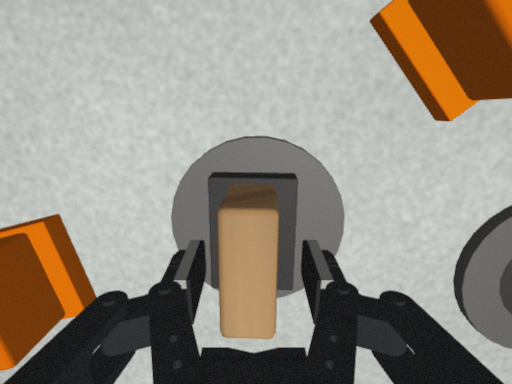

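Call:
arm_command(moves=[[0,0,0,0],[0,0,-15,0],[0,0,-30,0],[0,0,-40,0],[0,0,-40,0]], gripper=1)

```text
time_s: 19.45
tool_pos: [431.8, -228.4, 165.4]
orientation: [[-0.31, 0.948, -0.067], [0.948, 0.314, 0.06], [0.078, -0.045, -0.996]]
force: [-0.3, -0.8, -0.6]
opening: 85.5
```

Call:
arm_command(moves=[[40,30,0,0],[50,20,0,0],[55,10,0,0],[55,10,0,0],[55,10,0,0]])

```text
time_s: 20.08
tool_pos: [436.4, 39.1, 192.6]
orientation: [[-0.303, 0.952, -0.045], [0.951, 0.305, 0.051], [0.063, -0.027, -0.998]]
force: [0.6, 0.4, 0.0]
opening: 85.7
```

```bash
python3 - <<'E'
from h import *
for i in range(2): p,d=read_camera('top')
np.savez('/tmp/top4',p=p,d=d);save('top4',p)
p2,d2=read_camera('scene');save('scene4',p2)
plan([425.6,-222.4,36],18.2)
p,W=cloud('top','/tmp/top4.npz')
P=W[190:255,300:362].reshape(-1,3);P=P[~np.isnan(P).any(1)]
t=P[(P[:,2]>6)&(P[:,2]<14)];print(cv2.minEnclosingCircle(t[:,:2].astype(np.float32)))
for lo,hi in [(21,30),(64,80)]:
    q=P[(P[:,2]>lo)&(P[:,2]<hi)];print(np.median(q[:,2]),cv2.minAreaRect(q[:,:2].astype(np.float32)))
P=W[100:255,85:200].reshape(-1,3);q=P[(P[:,2]>38)&(P[:,2]<48)];print('plate z',np.median(q[:,2]))
E
```

```text
t 20.23 p [436.2  39.6 192.3] yaw 18.08 tilt [-0.0459  0.051 ] F [ 0.35  0.01 -0.06] open 85.3 j [-0.1  -0.13  2.05  0.05  1.27 -0.43]
delta in tool now [-255.3  -87.   143.1] roll -0.12 | after roll: [-245.6  -91.9  156.3] dist 305.3
((424.9051818847656, -219.33108520507812), 54.864166259765625)
25.562353842988955 ((423.0252990722656, -220.92416381835938), (49.893310546875, 70.50066375732422), 17.94797134399414)
71.54533759195238 ((422.7312316894531, -220.7054443359375), (25.840898513793945, 63.9841423034668), 17.351009368896484)
plate z 43.31022638267581
```

View pics/top4.png

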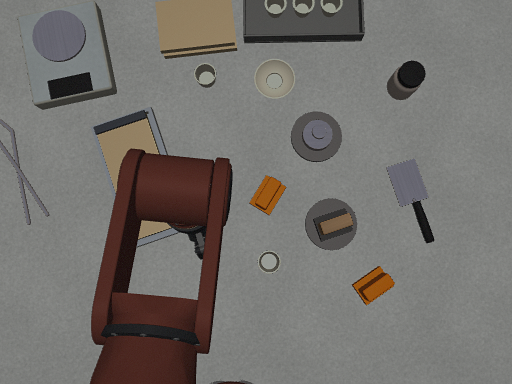

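View pics/scene4.png

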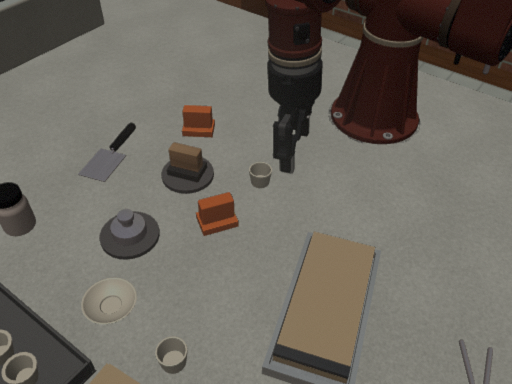

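The block stands upright at top (336,223), about 2.5 mm from the tile's middle. The plate is back up and the arm touches nothing, so I hand in.

```bash
python3 -c "
from h import *
print(ticket.hand_in(),get_obs()['time_s'])"
```

```text
the job is handed in; nothing more can be done
the job is handed in; nothing more can be done
```

I rubbed the plate in one stroke without lifting, put the block back on its tile and handed the job in at about 20 s. The press was light for the first centimetre or so of travel.

- **Grasp:** I took the block by its ridge and turned it to the plate's direction. I then set it down on its tile and re-gripped it once, because the tool had drifted out of upright.
- **Stroke:** The block's centre went from about x = -76 to +88 mm. Its long side stayed across the stroke to within about 0.2°, judged from the tool's yaw.
- **Press:** From z and force readings, the plate stayed about 6.5 to 8.5 mm down over most of the stroke. The reading taken when the block had moved about 9 mm showed only about 2.6 mm; contact held, and I pressed it back within the next few millimetres. It was never near the bottom stop.
- **Tilt:** The tool leaned about 2.5° along the stroke by the end.
- **Last checks:** In the top camera the block stands upright, about 2.5 mm from the tile's middle. The plate is back at its rest height, and the orange look-alikes and the weight stand where they were. The open gripper is well clear and touches nothing.

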